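Index the former magazine and lay the round-nosed former in the set-up tray

ROBOT

A 6-joint arm with a two-finger parallel gripper is mounted at the origin on the work surface; the furniture and walls round the work are solid. World frame = base frame: x ahead of the robot, y to its left, z up, the work surface at z = 0. Lengths are in m, angles in rad, forces in N, time in s.
With the tool pointing down it reaches from about 0.375 to 0.975 m from the base axis. Payload 3.8 kg.
Tool frame: the origin (TCP) lies midway between the tips of the shut fingers; the grasp point (between the pads) lies 19 mm behind it; x points along the fingers, y is the direction in which the jaws open and shut, and the axes are right-handed (so a half turn about x gives the same grasp; the last joint's range is limited). The gripper opens to 88 mm and grips with 3 to 60 N. Pads are 18 mm wide; open, the fingers measure 123 mm over their backs; the gripper's body (75 mm by 187 mm) begins 45 mm behind the grasp point.
Start: joints at [-1.152, 0.264, 1.604, -0, 1.274, -0.037], TCP at [0.297, -0.606, 0.239] pointing down, gripper open.
Joint ranges: [-2.63, 2.63], [-0.94, 2.18], [0.31, 2.57], [-1.31, 4.45], [0, 2.66], [-2.55, 2.55]. Speed limits (rad/s): [2.57, 2.57, 3.14, 3.14, 3.14, 3.14].

INTERFACE

Orientations are given as a rotation vector (axis times angle).
In Python, from cell import manip, inverse_kinematics, cams, order gives the robot as it stands. Calls block until the motion is done:
- manip.move_pose(position, orientation): joint-space move of the TCP to a pose.
- manip.move_linear(position, rate=0.15, rot=None): straight line of the TCP; rot=None keeps the orientation; rate is the mean speed in m/s.
- manip.set_joints(angles): joint-space move.
- manip.set_gripper(opening, force=None): finger opening in m; force is the grip in N (None keeps the last); returns when the fingers have stopped.
- manip.dwell(seconds).
- inverse_kinematics(position, orientation): joint angles nearest the present ones, or None.
- manip.state(): the state.
- cams.capture(name): name is "scene" or "top" or "wrist"; returns a dict with "image" (480x640x3 uint8, blue, green, red), "z_map" (480x640 float32, m along the optical axis (not along the pixel's ray), 0 where there is no reading), "intrinsics" (3x3 intrinsics, pixels), "position" and "orientation" of the camera in the world; the wrist camera has in their place "T_tool_cam" (4x4, takes a point from camera to tool coordinates, whose origin is the TCP and whose axes are the tool frame's). Camera axes: x right, y down, z forward; pixel columns grow to the right and rows downward; lengths in m; the calibration is good to about 2 mm. A picture is of the moment at which its call begins: read the wrist's pose just before it.
A pose or a line that the arm cannot do raises manip.IKError and nothing moves.
- order.close_job(): hands the job in, once; it reports no verdict.
The state is a dict: "clock": time; "joint_pos": joint angles; "joint_velocities": joint speeds; "tau": joint torques, N m; "tool_pos": TCP position; "tcp_rot": TCP orientation; "contact_force": force on the tool from outside, world axes, zero at the start; "moment": the same for the moment, N m; "gripper_width": finger opening in m.
Only numpy, scipy, OpenCV 4.12 (cv2) and the standard library are available. Lean on these libraries where they do the work, as an engineer would, in place of code of your own. Each camera call takes 0.05 s, during which the arm holds its last target.

TASK

Set up the bend test: turn the rotary magazine until the round-nosed bending former stands at the gate, reach down through the slot behind it and push it out, without forcing it, until it rests against the stop at the end of the landing tongue. Then lift it off and lay it gently, flat, in the empty half of the set-up tray. Leave the other formers in their bays.

Things in the scene. Friction and masses are not known exactly. Their poses are not given: they have to be found in the camera images.
- magazine: fixed round base, 326 mm across, with a 52 mm high retaining band that shuts in the bays but for one 62 mm wide gate. Origin: on the carousel's axis, at the worktop; the gate is towards its -x. Beyond the gate a tongue 30 mm wide, top at z 29 mm, runs out to an upturned stop 10 mm high, its face 224 mm from the axis. Gate posts reach 170 mm out, lying 31 to 46 mm either side.
- gate (a point): middle of the gate at the outside of the band, 157 mm from the axis, at the height of the tongue's top (z 29 mm); its -x points outward
- knob (a point): middle of the carousel's black bar knob: 50 mm along this point's x axis, 18 mm wide, 28 mm tall (z 65.5 to 93.5 mm), on the axis. Turning it turns the carousel, either way, without end. Six bays, at 30, 90, ... 330 degrees from its x axis. A click stop every 60 degrees, when a bay stands at the gate: it pulls in from about 6 degrees and takes about 0.25 N m to leave; between stops it is free
- former_round: the wanted former: dark steel block 80 x 50 x 24 mm with a half-round nose of 25 mm radius. Origin: middle of its underside; nose towards -x; straight sides from 15 mm ahead of the middle to the back, 40 mm behind it. 0.36 to 0.59 kg. In its bay: nose outward, middle 106 mm from the axis, underside at z 30 mm; a sprung pad pinches it, so the first 20 mm of push take 8 to 18 N, the rest about 3 N
- former_vee: another former of the same size and steel, with a nose pointed like a 90 degree vee; seated like the first, it stays in the magazine. Origin: middle of its underside, nose to -x
- former_flat: another former of the same size and steel, with a square, flat nose; seated like the first, it stays in the magazine. Origin: middle of its underside, nose to -x
- former_tongue: another former of the same size and steel, with square shoulders and a narrow tongue, 16 mm wide and 25 mm long with a round end; seated like the first, it stays in the magazine. Origin: middle of its underside, nose to -x
- former_notched: another former of the same size and steel, with a swallow-tail nose: a vee-shaped notch between two horns; seated like the first, it stays in the magazine. Origin: middle of its underside, nose to -x
- carousel: the turning part; origin on its axis at the worktop, x along the knob's bar. Its top plate (z 55.5 to 61.5 mm, to 122 mm from the axis) keeps formers from being lifted out; over each bay it has a 38 mm wide slot, open from the hub (32 mm from the axis) outward, to reach down behind the former to the bay's floor at z 30 mm; a 3 mm high rib crosses the floor 61 to 64 mm out
- tray: grey plastic set-up tray, 160 x 290 mm, 22 mm high, walls and floor 4 mm, one divider across its middle (two halves along its y). Origin: middle of its underside. The half at +y holds a steel bend-test support with two rollers
- tray_empty (a point): middle of the floor of the tray's empty half (152 x 139 mm inside, its long side along x), 4 mm above the worktop; axes as the tray's
Things that resemble listed ones, but are neither listed nor needed, are in the scene too. Leave any red look-alike of the former_notched alone.

How it is judged:
On the way, in this order (a step that is already met when the one before it is completed fails the run):
1. the round-nosed former's bay is turned to the gate (x of former_round in the frame of magazine below -0.09 m and y of former_round in the frame of magazine between -0.01 and 0.01 m), for 0.2 s.
2. the round-nosed former is pushed out until it rests against the stop of the tongue (within 3 mm) (x of former_round in the frame of magazine below -0.181 m and z of former_round in the frame of magazine below 0.036 m and y of former_round in the frame of magazine between -0.01 and 0.01 m), for 0.2 s.
At the end, for the whole second after the job is handed in: the round-nosed former lies flat and still on the floor of the tray's empty half (underside within 4 mm of the floor, tilt under 0.08 rad), and the four other formers are still in their bays (middle within 118 mm of the magazine's axis, not lifted) (x of former_round in the frame of tray_empty between -0.06 and 0.06 m and y of former_round in the frame of tray_empty between -0.06 and 0.06 m and z of former_round in the frame of tray_empty between -0.003 and 0.004 m and angle between former_round's own z axis and vertical below 0.08 rad and linear speed of former_round below 0.02 m/s and horizontal distance between each of former_vee, former_flat, former_tongue, former_notched and magazine below 0.118 m and height (world z) of each of former_vee, former_flat, former_tongue, former_notched below 0.036 m); the robot touches nothing.
It fails at once if the round-nosed former is forced: pressed on the magazine's base, gate or stop with over 30 N (contact force between former_round and magazine above 30 N).
It fails at once if the round-nosed former is dropped or slammed into the tray: faster than 0.4 m/s within 30 mm of the tray's floor (x of former_round in the frame of tray_empty between -0.07 and 0.07 m and y of former_round in the frame of tray_empty between -0.07 and 0.07 m and z of former_round in the frame of tray_empty below 0.03 m and linear speed of former_round above 0.4 m/s).
It also fails if it takes over 72 s, if anything falls off the work surface, if the arm or the gripper's body presses on something with over 40 N, if the wrist force passes 120 N, or if a joint passes its speed limit or range.

## Working session

There is one attempt and no reset: what is moved stays moved. The work goes in short steps, each a Python script; the robot and the scene stay as the last script left them, time stands still between calls to the robot, and variables do not carry over. Pictures are saved under pics/ and viewed, and the job is handed in when it is done.

```bash
ls; mkdir -p pics
python3 - <<'E'
from cell import manip, cams
import cv2
print(manip.state())
for n in ["scene","top"]:
    c=cams.capture(n); cv2.imwrite(f"pics/{n}0.png",c["image"]); print(n,c["intrinsics"],c["position"],c["orientation"])
    import numpy as np; np.savez(f"{n}0.npz",**{k:c[k] for k in c})
c=cams.capture("wrist"); print(c["T_tool_cam"],c["intrinsics"])
E
```

```text
pics
{'clock': 0.0, 'joint_pos': array([-1.15189034e+00,  2.64769584e-01,  1.60531939e+00, -2.18988465e-06,
        1.27371084e+00, -3.69052991e-02]), 'joint_velocities': array([ 1.31867796e-03, -2.27343198e-03, -3.33712194e-04,  1.41625285e-03,
       -7.41839198e-05,  5.92681774e-04]), 'tau': array([-6.95660256e-04, -5.02108991e+01, -3.56881499e+01,  7.27713341e-02,
        2.93180358e-02, -1.94149748e-04]), 'tool_pos': array([ 0.29684228, -0.60545679,  0.23740643]), 'tcp_rot': array([ 1.96864627,  0.45888761, -1.96949739]), 'contact_force': array([ 0.19795084, -0.07368021,  0.33553272]), 'moment': array([ 0.03121945,  0.04821258, -0.03956908]), 'gripper_width': 0.08800132607233703}
scene [[581.35392056   0.         319.71153341]
 [  0.         581.35392056 245.17575951]
 [  0.           0.           1.        ]] [-0.41570356  0.78947312  0.67221356] [-0.97908809  2.07772907 -1.31882463]
top [[475.33680786   0.         313.81551419]
 [  0.         475.33680786 242.74144386]
 [  0.           0.           1.        ]] [0.47313056 0.00902504 1.11127638] [-2.18765119  2.17017551 -0.0925049 ]
[[-9.35034924e-04 -2.79910454e-01  9.60025658e-01 -1.46139891e-01]
 [ 9.99999502e-01 -5.96529756e-04  8.00040642e-04 -2.41550249e-04]
 [ 3.48744132e-04  9.60025928e-01  2.79910872e-01 -7.23660797e-02]
 [ 0.00000000e+00  0.00000000e+00  0.00000000e+00  1.00000000e+00]] [[348.84454041   0.         323.89601199]
 [  0.         348.84454041 241.55680742]
 [  0.           0.           1.        ]]
```

View pics/top0.png

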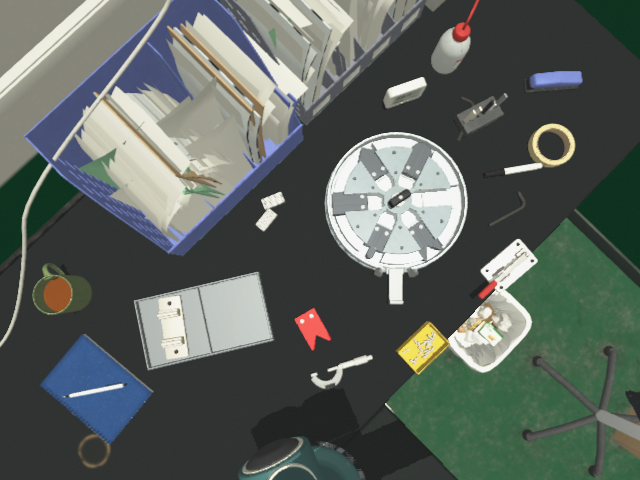

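View pics/scene0.png

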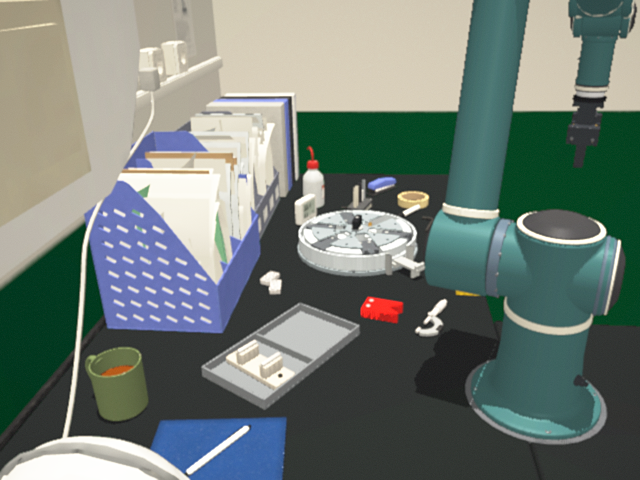

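The top view shows the magazine centred near (396,201) with its tongue pointing down, towards the robot. The tray is at about (203,320), with its empty half on the right, and the red decoy is near (312,328). I'll enlarge the magazine next.

```bash
cat > h.py <<'E'
import numpy as np, cv2
from scipy.spatial.transform import Rotation as R
def ray(c,uv,z):
    K=c["intrinsics"]; Rm=R.from_rotvec(c["orientation"]).as_matrix()
    uv=np.atleast_2d(uv).astype(float)
    d=np.c_[(uv[:,0]-K[0,2])/K[0,0],(uv[:,1]-K[1,2])/K[1,1],np.ones(len(uv))]@Rm.T
    p=c["position"]; t=(z-p[2])/d[:,2]
    return p+d*t[:,None]
def proj(c,P):
    K=c["intrinsics"]; Rm=R.from_rotvec(c["orientation"]).as_matrix()
    q=(np.atleast_2d(P)-c["position"])@Rm; return (q@K.T)[:,:2]/q[:,2:]
E
python3 - <<'E'
from h import *
c=np.load("top0.npz"); im=c["image"]
cv2.imwrite("pics/mag.png",cv2.resize(im[125:310,315:480],None,fx=3.2,fy=3.2,interpolation=cv2.INTER_CUBIC))
cv2.imwrite("pics/tray.png",cv2.resize(im[260:380,120:285],None,fx=4.5,fy=4.5,interpolation=cv2.INTER_CUBIC))
for n,uv,z in [("mag",(396,201),.05),("tongue",(396,301),.03),("tray",(203,320),.02),("knob",(399,198),.0935)]: print(n,ray(c,uv,z))
E
```

```text
mag [[ 0.65852271 -0.17635988  0.05      ]]
tongue [[ 0.43351186 -0.17836069  0.03      ]]
tray [[0.38678545 0.25879636 0.02      ]]
knob [[ 0.65754822 -0.1753045   0.0935    ]]
```

View pics/mag.png

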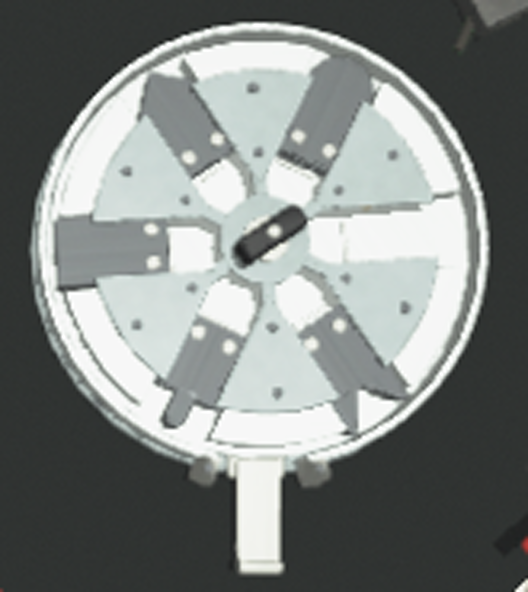

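View pics/tray.png

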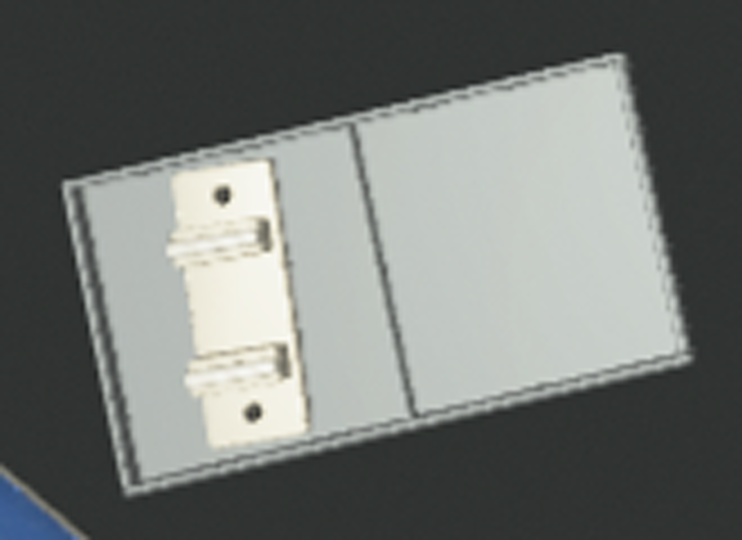

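The upper-right former looks round and the upper-left one looks vee. I'll check with a closer wrist view.

```bash
cat >> h.py <<'E'
def rot(a):
    ca,sa=np.cos(a),np.sin(a)
    return R.from_matrix(np.array([[0,0,-1],[ca,sa,0],[sa,-ca,0]]).T).as_rotvec()
def wrist(cams,manip):
    s=manip.state(); c=cams.capture("wrist")
    T=np.eye(4); T[:3,:3]=R.from_rotvec(s["tcp_rot"]).as_matrix(); T[:3,3]=s["tool_pos"]
    T=T@c["T_tool_cam"]; c["position"]=T[:3,3]; c["orientation"]=R.from_matrix(T[:3,:3]).as_rotvec(); return c
E
python3 - <<'E'
from h import *
from cell import *
print(R.from_rotvec(manip.state()["tcp_rot"]).as_matrix().round(3))
manip.move_pose([0.60,-0.176,0.27],rot(np.pi/2))
manip.dwell(0.1)
c=wrist(cams,manip); s=manip.state(); print(s["clock"],s["joint_pos"].round(3),s["tool_pos"])
np.savez("w1.npz",**c); cv2.imwrite("pics/w1.png",c["image"])
E
```

```text
[[-0.001  0.44  -0.898]
 [ 0.002 -0.898 -0.44 ]
 [-1.    -0.002 -0.   ]]
2.2083 [-0.326  0.153  1.679 -0.     1.31  -1.896] [ 0.59977652 -0.17677254  0.26988223]
```

View pics/w1.png

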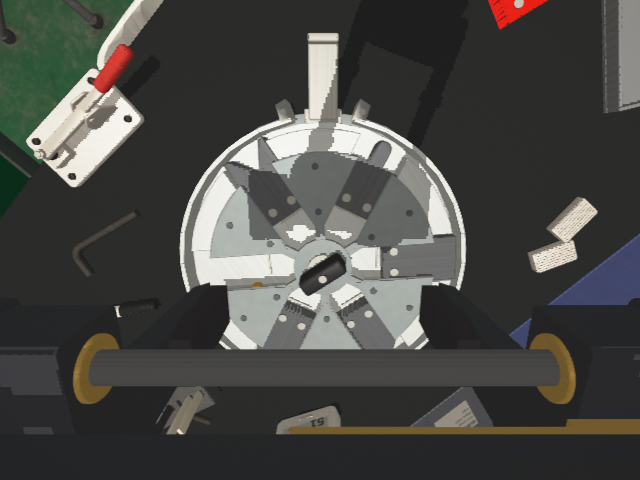

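The gripper hides the far formers in this view. The tongue former (380,160), notched former (265,170) and flat former (420,260) are all clearly identified. That leaves the two far ones, so I'll enlarge those in the top view.

Run:
```python
from h import *
c=np.load("top0.npz"); im=c["image"]
cv2.imwrite("pics/mag2.png",cv2.resize(im[138:185,350:445],None,fx=8,fy=8,interpolation=cv2.INTER_CUBIC))
```

```text
(no output)
```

View pics/mag2.png

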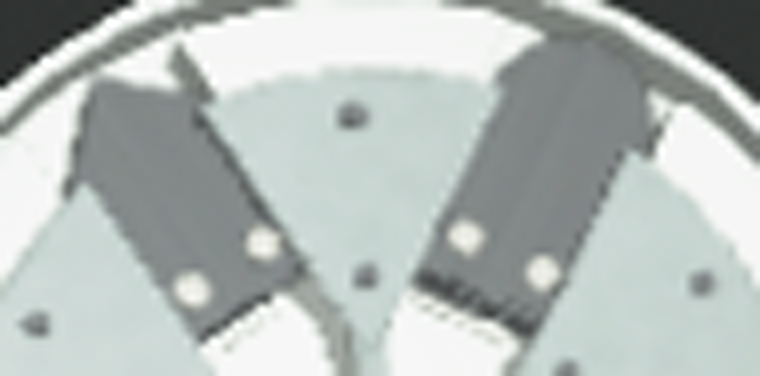

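The upper-right former is round-nosed (rounded corners at (510,75) and (640,90)) and the upper-left one is the vee, with its tip at (95,85). Next I'll measure the magazine axis, gate direction, knob and tray.

Run:
```python
from h import *
def circ(P):
    for i in range(30):
        A=np.c_[P,np.ones(len(P))]; s=np.linalg.lstsq(A,-(P**2).sum(1),rcond=None)[0]
        ctr=-s[:2]/2; r=np.sqrt((ctr**2).sum()-s[2]); d=np.abs(np.hypot(*(P-ctr).T)-r)
        k=d<max(.003,np.percentile(d,90)); 
        if k.all(): break
        P=P[k]
    return ctr,r,len(P)
for name,seed in [("top0",(425,170)),("w1",(225,240))]:
    c=np.load(name+".npz"); g=cv2.cvtColor(c["image"],cv2.COLOR_BGR2GRAY)
    m=(g>90).astype(np.uint8); 
    if name=="w1": m[280:]=0
    cs,_=cv2.findContours(m,cv2.RETR_EXTERNAL,cv2.CHAIN_APPROX_NONE)
    ct=max([x for x in cs if cv2.boundingRect(x)[0]>170 and cv2.boundingRect(x)[0]+cv2.boundingRect(x)[2]<480],key=cv2.contourArea)[:,0]
    print(name,cv2.boundingRect(ct))
    if name=="w1": ct=ct[ct[:,1]<275]
    P=ray(c,ct,.052)[:,:2]; ctr,r,n=circ(P); print("axis",ctr,"r",r,n)
    # tongue edges at z .029
    Q=ray(c,ct,.029)[:,:2]; d=Q-ctr; k=(np.abs(d[:,1])<.022)&(d[:,0]<-.178)&(d[:,0]>-.212); T=Q[k]
    L=[]
    for sgn in (1,-1):
        t=T[sgn*(T[:,1]-T[:,1].mean())>0.008]; f=np.polyfit(t[:,0],t[:,1],1); L.append(f); print(" edge",f,len(t), "y at -.195:",np.polyval(f,ctr[0]-.195)-ctr[1])
    f=(L[0]+L[1])/2; print(" tongue dir deg",np.degrees(np.arctan(f[0])), "centreline at axis", np.polyval(f,ctr[0])-ctr[1], "ang via axis",np.degrees(np.arctan2(-(np.polyval(f,ctr[0]-.2)-ctr[1]),.2)))
    K=(g<60).astype(np.uint8)
    n,lab,st,cen=cv2.connectedComponentsWithStats(K)
    p=proj(c,np.r_[ctr,.09])[0]; print(p)
    for i in range(1,n):
        if np.hypot(*(cen[i]-p))<15 and st[i,4]>60: 
            pts=np.argwhere(lab==i)[:,::-1].astype(np.int32); rc=cv2.minAreaRect(pts.astype(np.float32)); print("knob",cen[i],st[i],rc)
            bx=ray(c,cv2.boxPoints(rc),.09)[:,:2]; e=bx-np.roll(bx,1,0); l=np.hypot(*e.T); j=l.argmax(); print(l,"ang",np.degrees(np.arctan2(e[j,1],e[j,0])),"ctr",bx.mean(0))
```

```text
top0 (324, 132, 144, 173)
axis [ 0.65619916 -0.17619386] r 0.16092334841366218 326
 edge [-0.00529766 -0.16040124] 15 y at -.195: 0.013349349357395374
 edge [-0.00759178 -0.18881736] 15 y at -.195: -0.01612482143506347
 tongue dir deg -0.3692500438313332 centreline at axis -0.0026444560978935994 ang via axis 0.38831976582251904
[399.12397053 198.90297805]
w1 (179, 33, 287, 247)
axis [ 0.65993685 -0.17859264] r 0.15718778611365003 373
 edge [-0.01125503 -0.1589043 ] 37 y at -.195: 0.014455456425905983
 edge [-0.01468165 -0.18587364] 37 y at -.195: -0.014107045624655257
 tongue dir deg -0.7429894303951622 centreline at axis -0.0023546206634583455 ang via axis -0.06848191550960646
[322.21084796 276.75226868]
knob [321.44287729 273.0606488 ] [300 253  46  42 709] ((322.1452941894531, 273.7270202636719), (22.0001277923584, 50.53628158569336), 57.38076400756836)
[0.02343981 0.05128649 0.02284055 0.05214862] ang -55.385760474995436 ctr [ 0.65693589 -0.178853  ]
```

Run:
```python
from h import *
c=np.load("top0.npz"); im=c["image"]
g=cv2.cvtColor(im,cv2.COLOR_BGR2GRAY)
m=(g>95).astype(np.uint8); m[:265]=0;m[375:]=0;m[:,:128]=0;m[:,280:]=0
m=cv2.morphologyEx(m,cv2.MORPH_CLOSE,np.ones((5,5)))
cs,_=cv2.findContours(m,cv2.RETR_EXTERNAL,cv2.CHAIN_APPROX_NONE); ct=max(cs,key=cv2.contourArea)
b=cv2.boxPoints(cv2.minAreaRect(ct)); print(b); P=ray(c,b,.022); print(P, np.hypot(*(P-np.roll(P,1,0))[:,:2].T), P.mean(0))
```

```text
[[131.14764 300.53995]
 [257.80557 270.89658]
 [274.07895 340.4283 ]
 [147.42102 370.0717 ]]
[[0.42948363 0.42298104 0.022     ]
 [0.49913219 0.13604543 0.022     ]
 [0.34250346 0.096467   0.022     ]
 [0.27454409 0.38017722 0.022     ]] [0.16074336 0.29526762 0.16155189 0.29173613] [0.38641584 0.25891767 0.022     ]
```

```bash
cat >> h.py <<'E'
def cloud(c):
    z=c["z_map"]; v,u=np.indices(z.shape); K=c["intrinsics"]
    d=np.stack([(u-K[0,2])/K[0,0]*z,(v-K[1,2])/K[1,1]*z,z],-1)
    return d@R.from_rotvec(c["orientation"]).as_matrix().T+c["position"]
E
python3 - <<'E'
from h import *
for n in ["top0","w1"]:
    c=np.load(n+".npz"); P=cloud(c); ok=c["z_map"]>0
    d=np.hypot(P[...,0]-.659,P[...,1]+.178)
    k=ok&(d<.035)&(P[...,2]>.085)&(P[...,2]<.105); Q=P[k]; print(n,k.sum(),Q.mean(0),np.median(Q[:,2]))
    rc=cv2.minAreaRect(Q[:,:2].astype(np.float32)*1000); print(rc); b=cv2.boxPoints(rc); e=b-np.roll(b,1,0);l=np.hypot(*e.T);j=l.argmax();print("ang",np.degrees(np.arctan2(e[j,1],e[j,0])))
    k=ok&(d>.14)&(d<.17)&(P[...,2]>.049)&(P[...,2]<.056)
    if n=="w1": k[280:]=False
    Q=P[k]; A=np.c_[Q[:,:2],np.ones(len(Q))]; s=np.linalg.lstsq(A,-(Q[:,:2]**2).sum(1),rcond=None)[0]; print("band",-s[:2]/2,np.sqrt(((s[:2]/2)**2).sum()-s[2]),len(Q),np.median(Q[:,2]))
    k=ok&(np.abs(P[...,1]+.18)<.025)&(P[...,0]<.48)&(P[...,0]>.40)&(P[...,2]>.02)&(P[...,2]<.05); Q=P[k]
    top=Q[Q[:,2]>.036]; print("stop",len(top),top.min(0),top.max(0)); t=Q[Q[:,2]<.032]; print("tongue",t.min(0),t.max(0),np.median(t[:,2]))
    # tray floor/walls
    if n=="top0":
        b=np.array([.3864,.2589]); k=ok&(np.hypot(P[...,0]-b[0],P[...,1]-b[1])<.18)&(P[...,2]>.012)&(P[...,2]<.03)
        print(P[k].mean(0)); 
        pix=(np.array([c["image"][k2[0],k2[1]] for k2 in np.argwhere(k)[:3]])); rc=cv2.minAreaRect(P[k][:,:2].astype(np.float32)*1000); print(rc)
        k=ok&(np.hypot(P[...,0]-.40,P[...,1]-.19)<.05); print("floor z",np.median(P[k][:,2]))
E
```

```text
top0 189 [ 0.65972672 -0.17601434  0.09311965] 0.09303624833166846
((660.657958984375, -176.89463806152344), (17.7010440826416, 51.132606506347656), 34.28596878051758)
ang -55.714046
band [ 0.65874203 -0.17815993] 0.15190275780429802 1320 0.05306676800367227
stop 49 [ 0.42922958 -0.19038632  0.0364565 ] [ 0.4361529  -0.16151387  0.04512877]
tongue [ 0.42887671 -0.19081153  0.02345579] [ 0.47867631 -0.16235045  0.03199239] 0.02916542605013861
[0.37942307 0.29720238 0.0188054 ]
((434.80078125, 271.4919128417969), (258.6839904785156, 291.80718994140625), 13.645684242248535)
floor z 0.0045167407390352965
w1 885 [ 0.65831781 -0.17884439  0.09274805] 0.0932556701850979
((660.02783203125, -179.193359375), (18.271095275878906, 49.86589813232422), 34.86613845825195)
ang -55.1339
band [ 0.65419971 -0.1789262 ] 0.14898172725282832 3568 0.052950611145410414
stop 277 [ 0.42900641 -0.19285236  0.03604484] [ 0.4371536  -0.16380116  0.04141259]
tongue [ 0.43551362 -0.19300627  0.0261566 ] [ 0.47999515 -0.16326934  0.03192438] 0.029035118140030403
```

```bash
cat >> h.py <<'E'
AX=np.array([.6598,-.1788])
E
python3 - <<'E'
from h import *
from cell import *
a=np.radians(34.8)
manip.move_pose([*AX,.14],rot(a))
manip.move_linear([*AX,.069],rate=.12)
manip.set_gripper(0.0,force=45)
s=manip.state(); print(s["clock"],s["joint_pos"].round(3),s["tool_pos"],s["contact_force"].round(1),s["moment"].round(2),s["gripper_width"])
q=s["joint_pos"].copy(); q6=q[5]
q[5]=q6+np.radians(40); manip.set_joints(q)
s=manip.state(); print(s["clock"],s["joint_pos"].round(3),s["tool_pos"],s["contact_force"].round(1),s["moment"].round(2),s["gripper_width"])
E
```

```text
4.95 [-3.010e-01  4.210e-01  1.726e+00  1.000e-03  9.940e-01 -9.090e-01] [ 0.66019604 -0.17849751  0.06895782] [ 2.2  1.6 -0.3] [ 0.16 -0.37  0.09] 0.017679863084171545
5.6583 [-0.301  0.421  1.726  0.     0.993 -0.213] [ 0.66036257 -0.17849541  0.06895112] [ 3.   2.  -1.7] [ 0.17 -0.29  0.35] 0.01781460679247482
```

Run:
```python
from h import *
from cell import *
q=manip.state()["joint_pos"].copy()
for d in (97,154.8):
    q[5]=-.909+np.radians(d); manip.set_joints(q); manip.dwell(.1)
    s=manip.state(); print(s["clock"],s["joint_pos"].round(3),s["tool_pos"],s["contact_force"].round(1),s["moment"].round(2),s["gripper_width"])
manip.set_gripper(.088); 
s=manip.state(); manip.move_linear([*s["tool_pos"][:2],.14],rate=.2)
c=cams.capture("top"); np.savez("top1.npz",**c); s=manip.state(); print(s["clock"])
cv2.imwrite("pics/t1.png",cv2.resize(c["image"][125:310,315:480],None,fx=3.2,fy=3.2,interpolation=cv2.INTER_CUBIC))
c=wrist(cams,manip);np.savez("w2.npz",**c); cv2.imwrite("pics/w2.png",c["image"])
```

```text
6.7 [-0.301  0.421  1.726  0.     0.993  0.782] [ 0.66048614 -0.17861957  0.0689596 ] [ 3.  -0.5 -1.4] [ 0.04 -0.38  0.08] 0.017615235757018784
7.75 [-0.301  0.421  1.726 -0.     0.993  1.792] [ 0.66044826 -0.17879091  0.06896712] [ 2.3 -1.4 -2.2] [-0.22 -0.44  0.07] 0.018083864788725115
9.4167
```

View pics/t1.png

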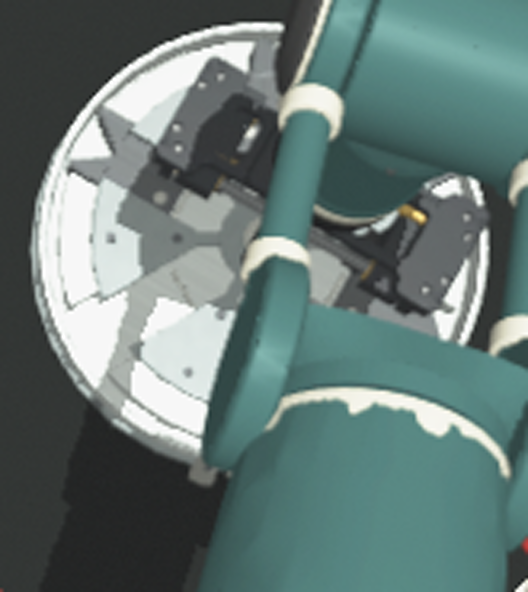

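View pics/w2.png

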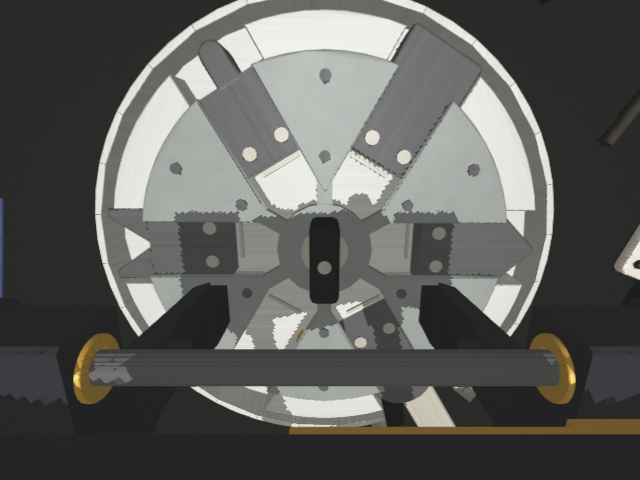

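The round former's bay now appears to stand at the gate, at about (400,400) in the wrist view, partly hidden. I'll take a gate-side view with the fingers shut to get the slot centre and the finger width.

Run:
```python
from h import *
from cell import *
manip.move_pose([.612,-.1785,.17],rot(np.pi/2))
manip.set_gripper(0.0,force=20); manip.dwell(.1)
c=wrist(cams,manip);np.savez("w3.npz",**c); cv2.imwrite("pics/w3.png",c["image"]); s=manip.state();print(s["clock"],s["tool_pos"],s["joint_pos"].round(2),s["gripper_width"])
```

```text
14.0 [ 0.61198907 -0.17848723  0.16999062] [-0.32  0.24  1.76  0.    1.14 -1.89] 0.00024379341034508266
```

View pics/w3.png

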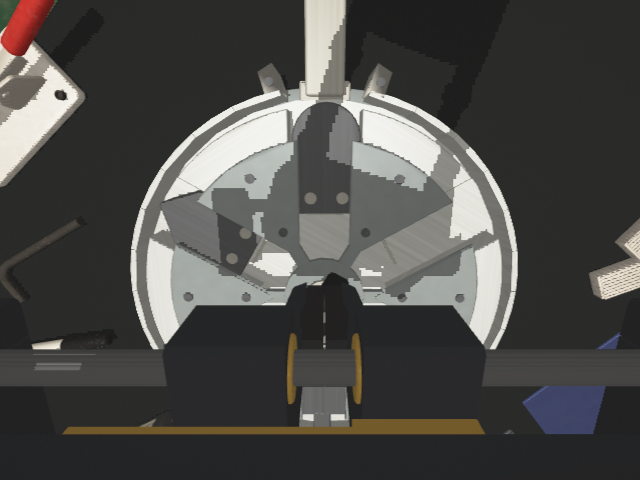

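The round former sits at the gate, nose up at (325,105). Its slot runs from columns 299 to 350, and the finger tips taper.

Run:
```python
from h import *
c=np.load("w3.npz"); im=c["image"]
g=cv2.cvtColor(im,cv2.COLOR_BGR2GRAY)
for r in (175,185,205,222,235,245): print(r,g[r,290:306],g[r,342:360])
P=cloud(c)
for r in (170,190,205,225,240):
    z=P[r,285:365,2]; ok=z<.057; i=np.where(ok)[0]+285; 
    a=ray(c,[[i[0]-.5,r],[i[-1]+.5,r]],.0615); print(r,i[0],i[-1],a[:,:2].round(4).tolist(),a[:,1].mean())
print("floor z",np.median(P[225:250,315:335,2]), "former top", np.median(P[140:180,310:330,2]),"plate",np.median(P[250:260,250:260,2]),ray(c,[[325,213]],.054),ray(c,[[325,262]],.0615),ray(c,[[325,98]],.029))
k=(np.abs(P[...,1]+.178)<.025)&(P[...,0]<.51)&(P[...,0]>.42)&(P[...,2]>.027)&(P[...,2]<.032); Q=P[k]
for x in (.47,.48,.49): 
    q=Q[np.abs(Q[:,0]-x)<.003]; print(x,len(q),q[:,1].min() if len(q) else 0,q[:,1].max() if len(q) else 0)
```

```text
175 [100 101  99  99  99  99  98  91  77  67  65  65  66  65  66  68] [ 67  67  66  65  64  65  65  67  78  91 100 104 104 104 103 103 103 103]
185 [ 99  99 100 100 100  99  99  93  82  70  65  65  66  66  67  67] [ 66  66  66  65  64  65  66  66  83  95 100 102 103 103 103 102 103 103]
205 [100 100 101 101 100  99  99  95  86  75  64  63  64  66  65  66] [ 66  66  65  64  65  65  65  74  88  98 101 101 102 102 101 101 102 101]
222 [100 100  99 100  99  99  99  97  94 126 142 141 141 141 143 144] [141 141 140 140 140 139 138 114  94  98 100  99 100 100 100 100 100 100]
235 [ 99  98  98  99  98  98  98  97  95 118 137 142 144 143 144 144] [137 137 137 137 138 139 133 110  96  98  99  99  99  99  99  99  99  99]
245 [ 98  98  98  98  98  97  98  97  97  89 102 130 141 141 143 143] [139 139 138 138 138 116  86  87  96  98  98  98  98  98  98  98  98  97]
170 298 349 [[0.5609, -0.1974], [0.5609, -0.1601]] -0.17871998772068
190 299 349 [[0.5753, -0.197], [0.5753, -0.1598]] -0.1783646403030066
205 299 348 [[0.5863, -0.1972], [0.5863, -0.1603]] -0.1787364192662424
225 299 348 [[0.6015, -0.1975], [0.6015, -0.16]] -0.17874627406606172
240 299 348 [[0.6132, -0.1978], [0.6132, -0.1598]] -0.1787538829558699
floor z 0.030284794059902614 former top 0.054184052778249225 plate 0.03241971663294804 [[ 0.5938898 -0.1776057  0.054    ]] [[ 0.63094968 -0.17760319  0.0615    ]] [[ 0.50946563 -0.177592    0.029     ]]
0.47 370 -0.19314193061030124 -0.16356158883282523
0.48 345 -0.192549195752844 -0.16340345264420272
0.49 350 -0.192659671965842 -0.16332381806921448
```

Run:
```python
from h import *
c=np.load("w3.npz"); P=cloud(c)
for b in [(60,100,255,292),(60,100,362,395)]: print(P[b[0]:b[1],b[2]:b[3],2].max())
from cell import *
manip.move_linear([.6125,-.1786,.075],rate=.15)
manip.dwell(.1); s=manip.state(); f0=s["contact_force"]; print(s["clock"],s["tool_pos"],f0.round(1))
for z in (.060,.050,.037):
    manip.move_linear([.6125,-.1786,z],rate=.06)
    s=manip.state(); f=s["contact_force"]-f0; print(s["clock"],s["tool_pos"].round(4),f.round(1))
    if np.linalg.norm(f)>8: break
```

```text
0.31618254082932296
0.31618254082932296
14.8833 [ 0.61376657 -0.17901632  0.07665078] [-0.2  0.3  0.1]
15.2833 [ 0.6118 -0.1784  0.0592] [ 0.7 -0.1  0.1]
15.6 [ 0.6119 -0.1784  0.0492] [-0.3 -0.3  0.1]
15.9667 [ 0.6119 -0.1784  0.0361] [ 1.3  0.8 -0.5]
```

Run:
```python
from h import *
c=np.load("w3.npz"); P=cloud(c); P[c["z_map"]<=0]=0
for b in [(60,100,255,292),(60,100,362,395)]: print(P[b[0]:b[1],b[2]:b[3],2].max())
from cell import *
x=.6125
for i in range(17):
    x-=.003
    manip.move_linear([x,-.1786,.037],rate=.03)
    s=manip.state(); f=s["contact_force"]; print(round(s["clock"],2),s["tool_pos"].round(4),f.round(1))
    if np.linalg.norm(f)>24: break
```

```text
0.05520078550458424
0.0553698798759239
16.22 [ 0.6095 -0.1787  0.0372] [0.1 0.3 0. ]
16.47 [ 0.6063 -0.1786  0.0371] [ 0.3 -0.4  0.4]
16.72 [ 0.6042 -0.1787  0.0374] [ 2.7 -0.3  0.3]
16.97 [ 0.6029 -0.1788  0.0379] [ 4.9  0.5 -0.7]
17.22 [ 0.6007 -0.1788  0.0383] [ 7.3  0.7 -1.7]
17.47 [ 0.5979 -0.1788  0.0385] [7.2 1.  0.7]
17.72 [ 0.5949 -0.1788  0.0386] [7.3 1.2 0.9]
17.97 [ 0.5919 -0.1788  0.0387] [7.3 1.4 0.6]
18.22 [ 0.586  -0.1787  0.0373] [ 4.4 -0.4  1.8]
18.47 [ 0.5825 -0.1787  0.0373] [ 3.7 -0.4  1.6]
18.72 [ 0.5793 -0.1787  0.0372] [ 2.7 -0.6  0.9]
18.97 [ 0.5762 -0.1787  0.0371] [ 3.  -0.3  1.4]
19.22 [ 0.5731 -0.1786  0.0369] [ 1.9 -0.8  2.2]
19.47 [ 0.57   -0.1785  0.0369] [ 2.5 -0.4  0.6]
19.72 [ 0.567  -0.1785  0.0368] [2.6 0.5 1.9]
19.97 [ 0.5641 -0.1785  0.0369] [ 2.2 -0.5  1.4]
20.22 [ 0.5612 -0.1786  0.037 ] [ 3.2 -0.7  1.7]
```

Run:
```python
from h import *
from cell import *
x=.535
manip.move_linear([x,-.1784,.037],rate=.03)
s=manip.state(); print(round(s["clock"],2),s["tool_pos"].round(4),s["contact_force"].round(1))
for i in range(22):
    x-=.001
    manip.move_linear([x,-.1784,.037],rate=.02)
    s=manip.state(); f=s["contact_force"]; print(round(s["clock"],2),s["tool_pos"].round(4),f.round(1))
    if f[0]>9: break
manip.dwell(.3)
c=wrist(cams,manip);np.savez("w4.npz",**c); cv2.imwrite("pics/w4.png",c["image"])
s=manip.state(); print(s["clock"],s["tool_pos"],s["contact_force"])
```

```text
21.25 [ 0.5347 -0.1784  0.0369] [ 2.8 -0.7  3. ]
21.5 [ 0.534  -0.1784  0.0369] [4.1 0.6 1.6]
21.75 [ 0.5329 -0.1784  0.0369] [4.4 0.3 1.5]
22.0 [ 0.5317 -0.1784  0.0369] [ 4.7 -0.1  1.5]
22.25 [ 0.5307 -0.1783  0.0368] [ 2.6 -0.7  0.7]
22.5 [ 0.5296 -0.1783  0.0368] [ 3.2 -0.1  0.3]
22.75 [ 0.5286 -0.1783  0.0368] [ 3.2 -0.6  0.2]
23.0 [ 0.5276 -0.1783  0.0368] [ 2.7 -0.6 -0.1]
23.25 [ 0.5267 -0.1783  0.0368] [ 2.4  0.7 -0.8]
23.5 [ 0.5265 -0.1784  0.0371] [ 5.  -0.3 -1.6]
23.75 [ 0.5264 -0.1786  0.0375] [ 7.7  0.5 -2.6]
24.0 [ 0.5263 -0.1788  0.0379] [ 8.  -0.4 -3. ]
24.25 [ 0.5262 -0.179   0.0383] [ 8.5 -0.6 -2.1]
24.5 [ 0.5262 -0.1792  0.0387] [11.5  1.  -1.1]
24.85 [ 0.52619916 -0.17914626  0.03874667] [10.89238471  0.87921818 -1.94173436]
```

View pics/w4.png

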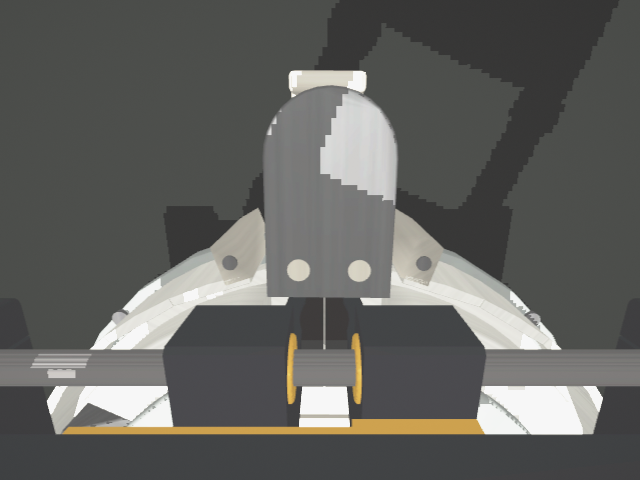

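The nose (331,87) touches the stop, force has risen to 11 N, and the former looks straight on the tongue. I'll back off and measure its pose.

Run:
```python
from h import *
from cell import *
c=np.load("w4.npz")
print(ray(c,[[331,86],[266,200],[394.5,200],[267.5,285],[391,285],[268,298],[390,298]],.053).round(4))
manip.move_linear([.545,-.1786,.039],rate=.08)
manip.move_linear([.545,-.1786,.12],rate=.2)
manip.set_gripper(.088)
c=wrist(cams,manip);np.savez("w5.npz",**c); cv2.imwrite("pics/w5.png",c["image"]);s=manip.state(); print(s["clock"],s["tool_pos"])
```

```text
[[ 0.436  -0.1764  0.053 ]
 [ 0.4758 -0.2009  0.053 ]
 [ 0.4759 -0.1521  0.053 ]
 [ 0.5109 -0.202   0.053 ]
 [ 0.5109 -0.1516  0.053 ]
 [ 0.5167 -0.2021  0.053 ]
 [ 0.5167 -0.1517  0.053 ]]
27.225 [ 0.54498309 -0.17859108  0.12000885]
```

View pics/w5.png

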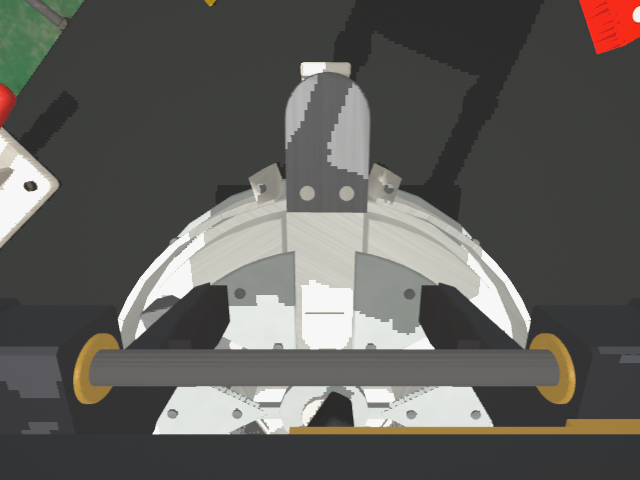

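Run:
```python
from h import *
from cell import *
manip.move_linear([.4735,-.177,.12],rate=.2)
manip.move_linear([.4735,-.177,.0315],rate=.12)
manip.dwell(.1)
s=manip.state(); print(s["clock"],s["tool_pos"],s["contact_force"].round(1))
if abs(s["contact_force"][2])<6:
    manip.set_gripper(0.03,force=40)
    s=manip.state(); print(s["clock"],s["tool_pos"],s["contact_force"].round(1),s["gripper_width"])
    manip.move_linear([.4735,-.177,.045],rate=.05)
    manip.move_linear([.4735,-.177,.14],rate=.15)
    manip.dwell(.1)
    s=manip.state(); print(s["clock"],s["tool_pos"],s["contact_force"].round(1),s["gripper_width"])
    c=wrist(cams,manip); cv2.imwrite("pics/w6.png",c["image"]); np.savez("w6.npz",**c)
```

```text
28.725 [ 0.47453639 -0.17741472  0.03250735] [-0.9 -0.5 -1.1]
29.3833 [ 0.47347884 -0.17696295  0.03156572] [-1.5  0.9  1.9] 0.04961830234696103
30.6833 [ 0.47214626 -0.17643549  0.13826061] [ 0.4 -0.8 -5.4] 0.04959536236113844
```

View pics/w6.png

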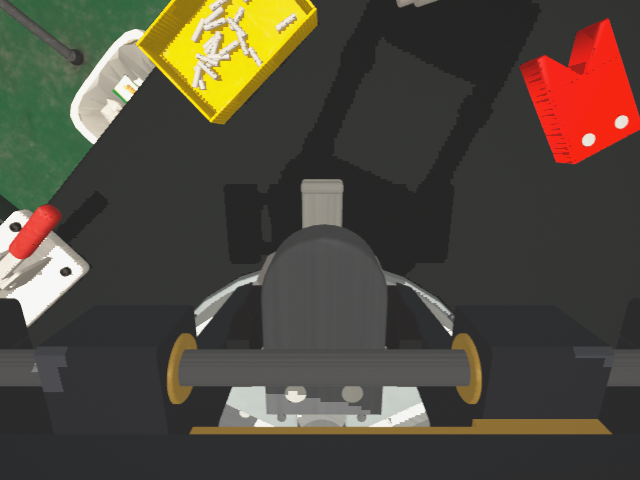

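Run:
```python
from h import *
from cell import *
manip.move_pose([.4032,.1894,.14],rot(np.radians(103.6)))
manip.dwell(.3)
s=manip.state(); print(s["clock"],s["tool_pos"],s["contact_force"].round(1),s["gripper_width"],s["joint_pos"].round(2))
c=wrist(cams,manip); cv2.imwrite("pics/w7.png",c["image"]); np.savez("w7.npz",**c)
```

```text
32.425 [0.40356789 0.18878685 0.1399716 ] [ 0.7  0.1 -4.4] 0.04952153739063108 [ 0.38 -0.09  2.18 -0.    1.05 -1.42]
```

View pics/w7.png

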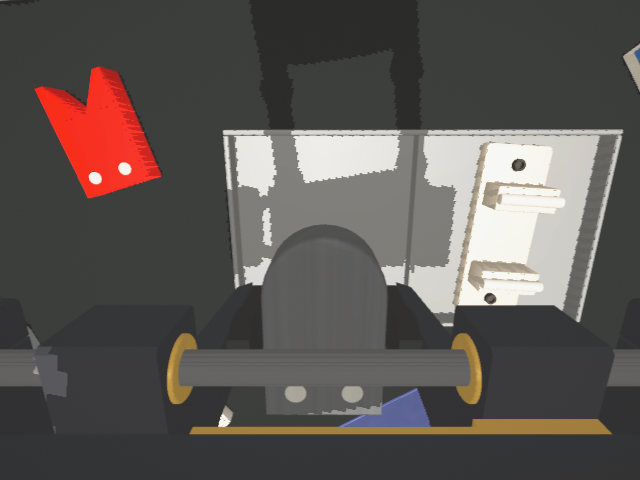

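The tray is square to the gripper, and the former is centred between the wall (column 230) and the divider (410). I'll lower it now.

Run:
```python
from h import *
from cell import *
p=[.4032,.1894]
manip.move_linear([*p,.045],rate=.1)
manip.move_linear([*p,.012],rate=.03)
manip.dwell(.2); s=manip.state(); f0=s["contact_force"][2]; print(s["clock"],s["tool_pos"],f0)
z=.012
while z>.0055:
    z-=.001; manip.move_linear([*p,z],rate=.02)
    s=manip.state(); print(s["tool_pos"][2].round(4),s["contact_force"].round(1))
    if s["contact_force"][2]-f0>4: break
manip.dwell(.2)
manip.set_gripper(.062)
manip.dwell(.2); s=manip.state(); print(s["clock"],s["tool_pos"],s["contact_force"].round(1),s["gripper_width"])
manip.move_linear([*p,.05],rate=.06)
manip.move_linear([*p,.18],rate=.2)
c=wrist(cams,manip); cv2.imwrite("pics/w8.png",c["image"]); np.savez("w8.npz",**c)
manip.set_joints([-1.152, 0.264, 1.604, 0, 1.274, -1.4]); manip.dwell(.2)
c=cams.capture("top"); cv2.imwrite("pics/t8.png",c["image"]); np.savez("t8.npz",**c); print(manip.state()["clock"])
```

```text
35.025 [0.40334888 0.18944661 0.01218547] -5.6754669288706125
0.011 [-0.1 -0.1 -5.9]
0.0099 [-0.5  1.1 -5.2]
0.0089 [ 0.3 -0.8 -5.8]
0.0079 [-0.5 -0.6 -5.7]
0.0069 [ 0.4 -0.5 -5.6]
0.0065 [-2.3 -1.   2.1]
37.3083 [0.40324969 0.189424   0.00597558] [ 0.1 -1.2 -0.4] 0.06232833874387361
42.125
```

View pics/w8.png

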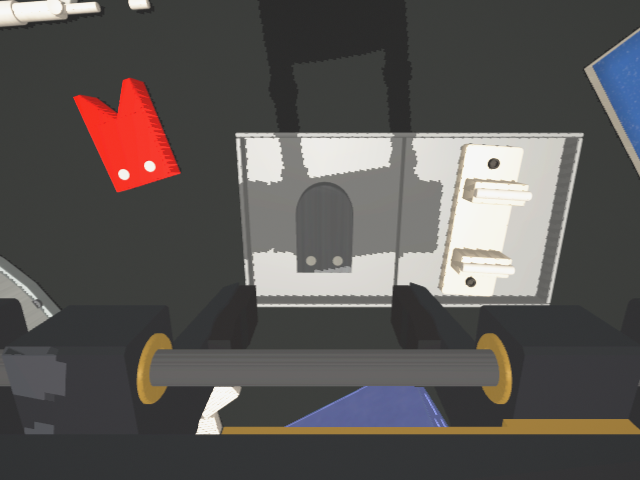

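View pics/t8.png

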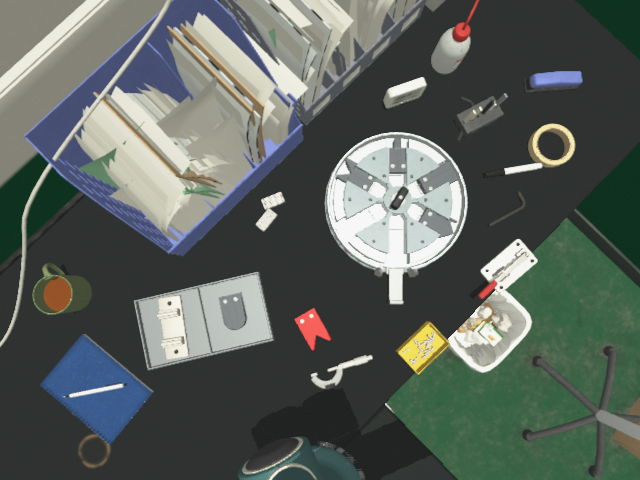

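The former lies in the empty half at about (233,311), the other four are in their bays, and the red look-alike hasn't moved. One depth check for flatness, then I'll hand in.

Run:
```python
from h import *
from cell import *
for n in ("w8","t8"):
    c=np.load(n+".npz"); P=cloud(c); k=(c["z_map"]>0)&(np.hypot(P[...,0]-.4032,P[...,1]-.1894)<.06)&(P[...,2]>.02)&(P[...,2]<.04); Q=P[k]
    A=np.c_[Q[:,:2]-Q[:,:2].mean(0),np.ones(len(Q))]; print(n,Q.mean(0),np.median(Q[:,2]),np.linalg.lstsq(A,Q[:,2],rcond=None)[0])
order.close_job()
print(manip.state()["clock"])
```

```text
w8 [0.40708487 0.18994225 0.02817661] 0.028222475322392804 [0.00486319 0.00119198 0.02817661]
t8 [0.40893376 0.1912249  0.02835119] 0.02823551567140592 [0.00050624 0.01922696 0.02835119]
the job is handed in; nothing more can be done
the job is handed in; nothing more can be done
```

The round-nosed former is lying flat in the empty half of the tray, and I handed the job in at about 42 s. No verdict came back, so this rests on my own checks.

- **Turning:** I turned the knob about 155° to bring the former's bay to the gate. A wrist picture confirmed it, and the slot lined up with the tongue within about 0.5 mm.
- **Pushing:** I pushed with the shut fingers through the slot. It took about 7 N through the pinch and about 3 N after it. I stopped against the stop at about 11 N, well under the 30 N limit. The former's middle then measured about 184 mm from the axis, where resting on the stop puts it.
- **Placing:** I gripped it across its width at 40 N and lifted it. I then lowered it in 1 mm steps until it touched the tray floor, and let go.

**Last checks:**
- The former's top is at z 28.2 mm, against 28 mm expected when it lies flat on the floor.
- Fitted tilt is 0.005 rad from the wrist camera and 0.019 rad from the top camera; the limit is 0.08 rad.
- It lies within about 10 mm of the middle of that half.
- By eye in the last top picture, the other four formers are still in their bays and the red look-alike has not moved. I did not measure their positions.
- The arm was well clear of everything.

No check failed. The two cameras differed by about 2 mm on position, which matches their stated calibration.

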